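Top out a carton column and stamp it

TASK

Add the small carton lying by itself on the bench to the column of two cartons, squarely: centred, right way up, its long sides in line with those below, and let go of it. Then take the red self-inking stamp from its mat, stand it centred and square on the top carton (long side along long side), press its head fully down to the stop and hold it there for a moment, and put the stamp back upright in the middle of its mat. The column must stay where it is and in line, and the other things on the bench must be left alone.

Things in the scene. Friction and masses are not known exactly. Their poses are not given: they have to be found in the camera images.
- base_carton: bottom carton of the column: brown taped cardboard, 63 x 114 x 51 mm (x, y, z), origin at the centre of its underside, z up, y along its long side; the next carton rests 50 mm above this origin. Loose, it stands on the bench
- middle_carton: second carton of the column, brown cardboard, 61 x 109 x 46 mm, lying on the bottom carton with their long sides in line; origin at the centre of its underside, y along its long side; its top is 46 mm above its origin
- loose_carton: the carton to be added: brown taped cardboard, 57 x 94 x 41 mm, lying by itself on the bench; origin at the centre of its underside, y along its long side; its top is 41 mm above its origin
- stamp: red and black self-inking hand stamp, 44 x 62 x 108 mm, 0.18 kg, standing on the mat. Origin at the centre of the underside of its black foot (44 x 62 mm, 8 mm high), z up, y along the foot's long side. Red head: a block 40 x 60 mm from 36 to 70 mm above the origin, then a grip 30 (x) by 52 mm (y) from 72 to 108 mm, by which the stamp can be carried
- stamp_grip (a point): middle of the stamp's red grip, on the head, 90 mm above the stamp's origin while the head is up, 18 mm below the top of the head; grip 30 mm across x, 52 mm along y
- stamp_head (a joint): how far the stamp's sprung head is pressed down into the foot, m: 0 up (rest), 0.014 at the stop; it takes 4 N to start and 10 N to reach the stop, and springs back
- stamp_mat: flat dark rubber mat with a thin grey border, 130 x 130 x 4 mm, fixed on the bench; origin at the centre of its underside, top 4 mm above
- oil_bottle: bystander: black bottle with red cap, 43 mm wide, 105 mm high, origin at the centre of its underside
- orange_roll: bystander: roll of orange tape lying flat, 100 x 100 x 30 mm, origin at the centre of its underside
Not all that is in view belongs to the job. What is shaped like the middle_carton but orange is not meant.

How it is judged:
By the outcome, as a careful person would: the job done as asked, in the order asked, and still so for the second after the job is handed in, with the robot touching nothing.
It also fails if it takes over 69 s, if anything falls off the work surface, if the arm or the gripper's body presses on something with over 40 N, if the wrist force passes 120 N, or if a joint passes its speed limit or range.

ROBOT

A 6-joint arm with a two-finger parallel gripper is mounted at the origin on a cart in front of the work surface, level with it; the furniture and walls round the work are solid. World frame = base frame: x ahead of the robot, y to its left, z up, the work surface at z = 0. Lengths are in m, angles in rad, forces in N, time in s.
With the tool pointing down it reaches from about 0.4 to 0.825 m from the base axis. Payload 7 kg.
Tool frame: the origin (TCP) lies at the very end of the fingers, on their centre line; the grasp point (between the pads) lies 19 mm behind it; z points along the fingers, y is the line along which they close (so a half turn about z gives the same grasp; the last joint's range is limited). The gripper opens to 88 mm and grips with 3 to 60 N. Pads are 19 mm wide; open, the fingers measure 130 mm over their backs; the gripper's body (78 mm by 193 mm) begins 47 mm behind the grasp point.
Start: joints at [-0.872, 0.359, 0.012, 0, -1.224, -0.288], TCP at [0.27, -0.619, 0.227] pointing down, gripper open.
Joint ranges: [-3.07, 3.07], [-1.43, 2.12], [-1.02, 1.25], [-3.03, 1.67], [-3.05, -0], [-3.03, 3.03]. Speed limits (rad/s): [2.39, 2.39, 3.01, 3.14, 3.14, 3.14].

INTERFACE

Orientations are given as a 3x3 rotation matrix whose columns are the frame's x, y, z axes.
In Python, from rig import telemetry, snapshot, arm gives the robot as it stands. The module is installed in compiled form; this text tells all that it offers.
- The arm moves only by the tool drive_tool, never from a script. Its argument "rows" is a list of rows, each an object with "travel": the shift along the tool's x, y, z in mm, a list of three; "angular": the turn, a rotation vector about the tool's x, y, z in degrees, a list of three. In form: [{"travel": [x, y, z], "angular": [rx, ry, rz]}, ...]. A call has 1 to 12 rows; each row shifts and turns the commanded pose from where the row before left it, along the tool's axes as they then stand; what a row does not reach is not made up. A row lasts 1/10 s, in which the tool goes at most 50 mm and 8.59 degrees, less where a joint would pass 70% of its speed; a pose out of reach is approached as far as the arm can. A call is refused whole if a number of a shift passes 50 or a number of a turn 8.59, either way. A call with a gripper value outside its range is refused whole. "gripper" is the finger opening in mm, from 0 to 87.6, set as the call begins (left out, the last holds). The fingers move at their own pace and stop on an object; the grip force is fixed at half the most. Time passes only in rows, so rows that do not move let the fingers close. It gives the time, the measured TCP pose, the force, the opening and the grip force at its end, in the units of the state.
- telemetry.read_state(): the state, without advancing time (a new reading comes with each control period).
- snapshot(name): name is "scene" or "top" or "wrist"; returns a dict with "img" (400x640x3 uint8, red, green, blue), "camera_matrix" (3x3 intrinsics, pixels), "k1" (the pictures are not rectified: a ray, as slopes to the right and down, at radius r is drawn at 1 + k1 r^2 times it, then the intrinsics apply), "world_to_cam" (4x4, takes a point from world to camera coordinates). Camera axes: x right, y down, z forward; pixel columns grow to the right and rows downward; lengths in m; the calibration is good to about 2 mm. A picture is of the moment at which its call begins. There is no depth.
- arm.hand_in(): hands the job in; it is judged then, once.
The state is a dict: "time": time; "joints": joint angles; "dq": joint speeds; "effort": joint torques, N m; "eef_pos": TCP position; "orientation": TCP orientation; "wrist_force": force on the tool from outside, world axes, zero at the start; "ft_torque": the same for the moment, N m; "finger_gap": finger opening in m; "finger_force": force on a finger pad.
Only numpy, scipy, OpenCV 4.12 (cv2) and the standard library are available. Lean on these libraries where they do the work, as an engineer would, in place of code of your own. Each camera call takes 0.05 s, during which the arm holds its last target. There are 200 camera calls.

## Working session

There is one attempt and no reset: what is moved stays moved. The work goes in short steps, Python scripts to look and compute and a tool call to move; the robot and the scene stay as the last step left them, time stands still between calls to the robot, and variables do not carry over. Pictures are saved under pics/ and viewed, at most 10 in all, crops included, and the job is handed in when it is done.

Besides the shell and the picture viewer there is one more tool, called after ">>>" as name([rows], argument=value, ...), one row to a line, values as JSON. drive_tool: Moves the arm, as the interface text tells. Its arguments: {"type":"object","properties":{"rows":{"type":"array","items":{"type":"object","properties":{"travel":{"type":"array","items":{"type":"number"}},"angular":{"type":"array","items":{"type":"number"}}}}},"gripper":{"type":"number"}},"required":["rows"]}

```bash
mkdir -p pics && cat > h.py <<'E'
import numpy as np, cv2, json
from rig import telemetry, snapshot, arm
def snap(n,f):
    s=snapshot(n); cv2.imwrite('pics/'+f,s['img'][:,:,::-1]); np.save('pics/'+f+'.npy',s,allow_pickle=True); return s
def load(f): return np.load('pics/'+f+'.npy',allow_pickle=True).item()
def dist(s): return np.array([s['k1'],0,0,0],float)
def px2w(s,uv,z):
    K=np.array(s['camera_matrix'],float)
    uv=np.array(uv,float).reshape(-1,1,2)
    xy=uv.copy()
    n=(uv[:,0]-K[[0,1],[2,2]])/K[[0,1],[0,1]]
    r=n.copy()
    for _ in range(30): r=n/(1+s['k1']*(r**2).sum(1,keepdims=True))
    T=np.array(s['world_to_cam']);R=T[:3,:3];c=-R.T@T[:3,3]
    d=np.c_[r,np.ones(len(r))]@R
    return c+d*((z-c[2])/d[:,2])[:,None]
def w2px(s,P):
    T=np.array(s['world_to_cam'])
    return cv2.projectPoints(np.array(P,float).reshape(-1,3),cv2.Rodrigues(T[:3,:3])[0],T[:3,3],np.array(s['camera_matrix'],float),dist(s))[0][:,0]
def st():
    s=telemetry.read_state();R=np.array(s['orientation']);return s,np.array(s['eef_pos']),R
E
python3 - <<'E'
from h import *
for n in ['scene','top','wrist']:
    s=snap(n,n+'0.png'); T=np.array(s['world_to_cam']); print(n,(-T[:3,:3].T@T[:3,3]).round(3),s['k1'],np.array(s['camera_matrix']).round(1).tolist())
s,p,R=st();print(s['time'],p,R.round(3).tolist())
E
```

```text
scene [ 0.213 -0.576  0.612] -0.07300722432932193 [[410.9, 0.0, 322.6], [0.0, 410.9, 195.2], [0.0, 0.0, 1.0]]
top [0.464 0.03  1.044] -0.0018968595828744402 [[458.3, 0.0, 319.6], [0.0, 458.3, 194.1], [0.0, 0.0, 1.0]]
wrist [ 0.205 -0.648  0.384] -0.04124736932083016 [[308.4, 0.0, 314.2], [0.0, 308.4, 197.9], [0.0, 0.0, 1.0]]
0.15 [ 0.26935593 -0.61853126  0.22584271] [[-0.917, -0.399, -0.001], [-0.399, 0.917, 0.001], [0.0, 0.001, -1.0]]
```

View pics/top0.png

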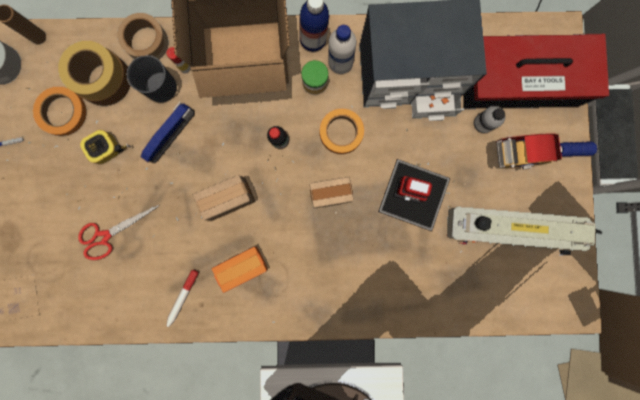

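View pics/scene0.png

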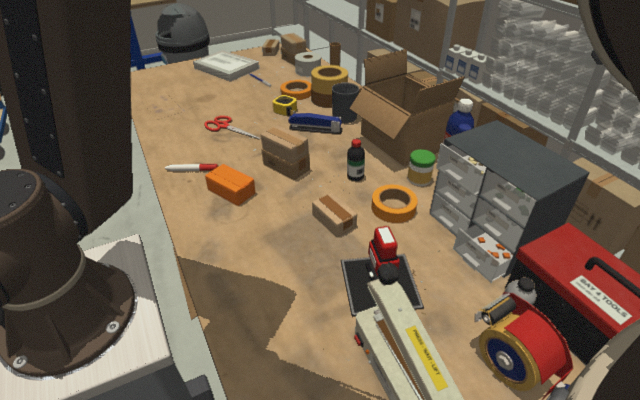

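```bash
python3 - <<'E'
import cv2,numpy as np
a=cv2.imread('pics/top0.png'); 
f=lambda x0,y0,w,h:cv2.resize(a[y0:y0+h,x0:x0+w],None,fx=8,fy=8,interpolation=cv2.INTER_CUBIC)
A=f(185,168,75,62); B=f(300,168,60,0+50); 
im=np.zeros((600,800,3),np.uint8); 
g=lambda x0,y0,w,h:cv2.resize(a[y0:y0+h,x0:x0+w],(w*6,h*6),interpolation=cv2.INTER_CUBIC)
im[0:300,0:390]=g(190,172,65,50); im[0:300,400:790]=g(300,168,65,50); im[305:545,0:360]=0
im=im[:600]; t=cv2.resize(a[155:235,375:455],(290,290),interpolation=cv2.INTER_CUBIC); im[305:595,0:290]=t
s=cv2.imread('pics/scene0.png')
im[305:595,295:795]=cv2.resize(s[120:236,255:455],(500,290),interpolation=cv2.INTER_CUBIC)
cv2.imwrite('pics/c1.png',im)
E
```

```text
(no output)
```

View pics/c1.png

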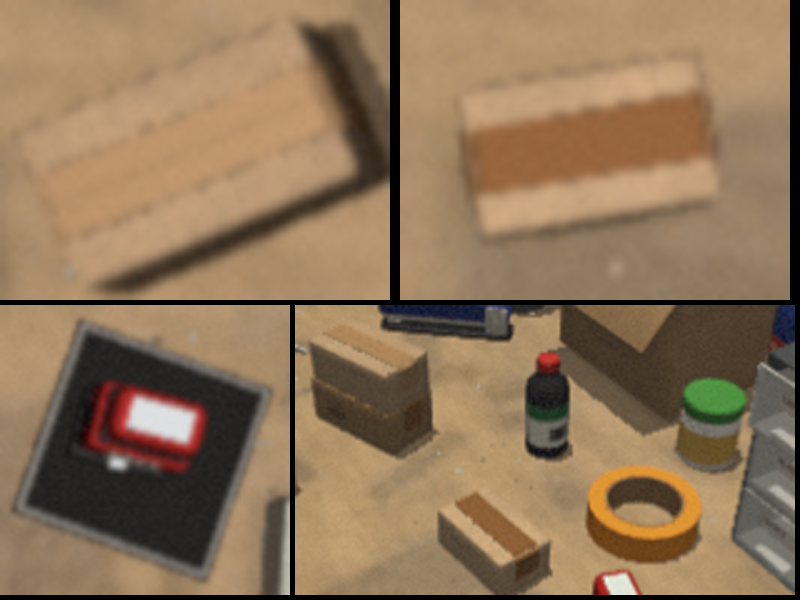

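```bash
cat >> h.py <<'E'
def fitrect(P,a,b):
    """P: corner points (n,2) in order; a x b rectangle (x,y). returns centre, yaw of long(y) side, residual"""
    P=np.array(P)[:,:2]; c=P.mean(0)
    e=[P[(i+1)%4]-P[i] for i in range(4)]; L=[np.linalg.norm(v) for v in e]
    l=(e[0]-e[2]) if L[0]+L[2]>L[1]+L[3] else (e[1]-e[3]); s=(e[1]-e[3]) if L[0]+L[2]>L[1]+L[3] else (e[0]-e[2])
    yl=np.degrees(np.arctan2(l[1],l[0]))%180; ys=(np.degrees(np.arctan2(s[1],s[0]))+90)%180
    return c.round(4),'long dir deg',yl.round(1),'from short',ys.round(1),'L',(np.array(L)*1000).round(1)
E
python3 - <<'E'
from h import *
s=load('top0.png')
def go(n,C,o,k,z):
    px=(np.array(C,float)+.5)/k-.5+np.array(o); print(n,*fitrect(px2w(s,px,z),1,1))
go('mid',[(18,137),(285,25),(365,165),(85,285)],(190,172),6,.096)
go('loose',[(62,97),(298,57),(318,190),(85,237)],(300,168),6,.041)
go('mat',[(82,15),(270,87),(207,273),(15,205)],(375,155),3.625,.004)
go('griptop',[(115,82),(207,100),(198,150),(108,135)],(375,155),3.625,.112)
go('label',[(130,93),(202,111),(192,142),(122,122)],(375,155),3.625,.112)
E
```

```text
mid [0.5271 0.2236] long dir deg 112.0 from short 116.4 L [ 99.3  56.1 104.2  56.3]
loose [ 0.5375 -0.0071] long dir deg 99.4 from short 97.6 L [87.8 49.4 86.9 52. ]
mat [ 0.5301 -0.1972] long dir deg 68.5 from short 69.0 L [126.8 124.2 127.2 127.7]
griptop [ 0.5388 -0.1817] long dir deg 78.5 from short 79.2 L [52.9 28.8 51.4 30.3]
label [ 0.5386 -0.1842] long dir deg 73.8 from short 71.3 L [41.8 18.5 41.  17.1]
```

```bash
cat >> h.py <<'E'
def plan(xyz,yaw=None,v=45):
    """print the turn (about tool z) and travel rows from the measured pose to TCP xyz with tool-y at yaw deg (mod 180 nearest)"""
    s,p,R=st(); cur=np.degrees(np.arctan2(R[1,1],R[0,1])); d=0
    if yaw is not None: d=(yaw-cur+90)%180-90
    c,si=np.cos(np.radians(d)),np.sin(np.radians(d)); Rn=np.array([[c,-si,0],[si,c,0],[0,0,1]])@R
    t=Rn.T@(np.array(xyz)-p)*1000; n=int(np.ceil(abs(t).max()/v))
    print('t',round(s['time'],2),'pos',(p*1000).round(1),'yaw',round(cur,2),'j',np.round(s['joints'],2),'F',np.round(s['wrist_force'],1),'gap',round(s['finger_gap']*1000,1))
    print('turn tool z',round(-d,2),'x',int(np.ceil(abs(d)/8.5)),'travel',t.round(1),'rows',n,(t/max(n,1)).round(2),'tilt',R[:2,2].round(4))
E
python3 - <<'E'
from h import *
s=load('wrist0.png');T=np.array(s['world_to_cam']);_,p,R=st()
Tc=np.eye(4);Tc[:3,:3]=R;Tc[:3,3]=p
M=T@Tc;print('cam axes in tool',M[:3,:3].T.round(3).tolist(),'cam pos in tool',(-M[:3,:3].T@M[:3,3]).round(4))
for z in(.041,): print('centre sees', px2w(s,[(320,200)],0.0)-p)
plan([.53,.03,.26],188.5)
E
```

```text
cam axes in tool [[0.002, -0.965, -0.261], [1.0, 0.002, 0.0], [0.0, -0.261, 0.965]] cam pos in tool [ 0.071  -0.0005 -0.1577]
centre sees [[ 0.02953911  0.02098112 -0.22584271]]
t 0.15 pos [ 269.4 -618.5  225.8] yaw 113.53 j [-0.87  0.36  0.01 -0.   -1.22 -0.29] F [-0.2 -0.  -0.2] gap 87.7
turn tool z -74.97 x 9 travel [-602.9 -353.6  -34.7] rows 14 [-43.06 -25.26  -2.48] tilt [-0.0006  0.0011]
```

>>> drive_tool([
  {"travel": [0,0,0],"angular": [0,0,-8.3]},
  {"travel": [0,0,0],"angular": [0,0,-8.3]},
  {"travel": [0,0,0],"angular": [0,0,-8.3]},
  {"travel": [0,0,0],"angular": [0,0,-8.3]},
  {"travel": [0,0,0],"angular": [0,0,-8.3]},
  {"travel": [0,0,0],"angular": [0,0,-8.3]},
  {"travel": [0,0,0],"angular": [0,0,-8.3]},
  {"travel": [0,0,0],"angular": [0,0,-8.3]},
  {"travel": [0,0,0],"angular": [0,0,-8.3]},
])

```text
time: 1.05
eef_pos: [0.2694, -0.6186, 0.2261]
orientation: [[0.149, -0.989, -0.0], [-0.989, -0.149, 0.001], [-0.001, 0.0, -1.0]]
wrist_force: [0.4, 0.7, 0.1]
finger_gap: 0.0877
finger_force: 0.0
```

```bash
python3 -c "
from h import *
plan([.5375,-.007,.19],188.5,44)"
```

```text
t 1.05 pos [ 269.4 -618.6  226.1] yaw -171.42 j [-0.87  0.36  0.01 -0.   -1.22  1.02] F [0.4 0.7 0.1] gap 87.7
turn tool z 0.08 x 1 travel [-565.3 -355.5   36.4] rows 13 [-43.48 -27.35   2.8 ] tilt [-0.0004  0.0007]
```

>>> drive_tool([
  {"travel": [-22,-14,0]},
  {"travel": [-46,-29,0]},
  {"travel": [-46,-29,0]},
  {"travel": [-46,-29,0]},
  {"travel": [-46,-29,0]},
  {"travel": [-46,-29,0]},
  {"travel": [-46,-29,3]},
  {"travel": [-46,-29,3]},
  {"travel": [-46,-29,10]},
  {"travel": [-46,-29,10]},
  {"travel": [-46,-29,10]},
  {"travel": [-46,-29,0]},
])

```text
validation failed for argument at $.ro...
```

>>> drive_tool([
  {"travel": [-40,-24,0]},
  {"travel": [0,0,0]},
  {"travel": [0,0,0]},
])

```text
validation failed for argument at $.ro...
```

```bash
python3 - <<'E'
from h import *
s=snap('wrist','w1.png'); plan([.5375,-.007,.19],188.5)
for n,C,z in [('loose',None,.041)]:
    pass
cv2.imwrite('pics/w1b.png',cv2.resize(s['img'][:,:,::-1],(800,500),interpolation=cv2.INTER_CUBIC))
E
```

```text
t 1.1 pos [ 269.4 -618.6  226.2] yaw -170.91 j [-0.87  0.36  0.01 -0.   -1.22  1.03] F [ 0.  -0.2  0.3] gap 87.9
turn tool z 0.59 x 1 travel [-565.3 -355.5   36.5] rows 13 [-43.48 -27.35   2.8 ] tilt [-0.0004  0.0007]
```

View pics/w1b.png

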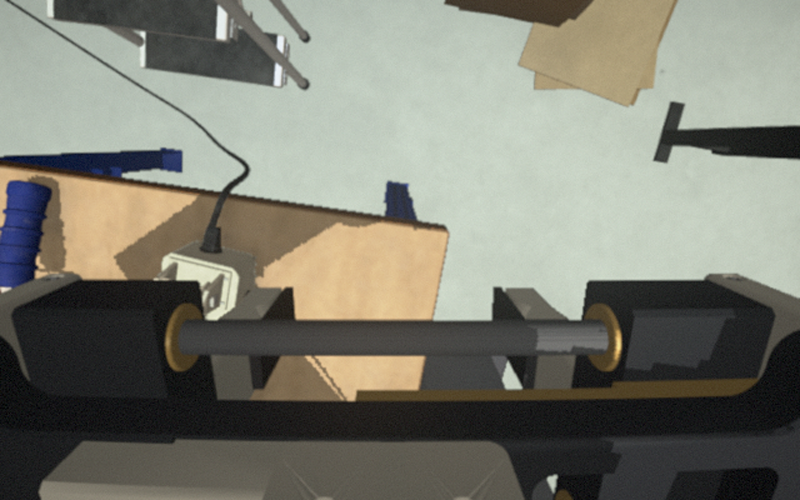

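>>> drive_tool([
  {"travel": [-24,-12,0],"angular": [0,0,0]},
  {"travel": [-48,-24,0],"angular": [0,0,0]},
  {"travel": [-48,-24,0],"angular": [0,0,0]},
  {"travel": [-48,-24,0],"angular": [0,0,0]},
  {"travel": [-48,-24,0],"angular": [0,0,0]},
  {"travel": [-48,-24,0],"angular": [0,0,0]},
  {"travel": [-48,-24,0],"angular": [0,0,0]},
  {"travel": [-48,-24,6],"angular": [0,0,0]},
  {"travel": [-48,-24,10],"angular": [0,0,0]},
  {"travel": [-48,-24,10],"angular": [0,0,0]},
  {"travel": [-48,-24,10],"angular": [0,0,0]},
  {"travel": [-48,-24,0],"angular": [0,0,0]},
])

```text
time: 2.3
eef_pos: [0.4494, -0.072, 0.1926]
orientation: [[0.14, -0.99, -0.001], [-0.99, -0.14, 0.0], [-0.0, 0.001, -1.0]]
wrist_force: [1.3, -0.8, 0.4]
finger_gap: 0.0873
finger_force: 0.0
```

>>> drive_tool([
  {"travel": [-48,-24,0],"angular": [0,0,0]},
  {"travel": [-40,-24,0],"angular": [0,0,0]},
  {"travel": [-12,-20,0],"angular": [0,0,0]},
  {"travel": [0,0,0],"angular": [0,0,0]},
  {"travel": [0,0,0],"angular": [0,0,0]},
])

```text
time: 2.8
eef_pos: [0.5015, 0.0315, 0.193]
orientation: [[0.142, -0.99, -0.001], [-0.99, -0.142, -0.0], [0.0, 0.001, -1.0]]
wrist_force: [-0.5, -0.7, -0.8]
finger_gap: 0.0876
finger_force: 0.0
```

```bash
python3 - <<'E'
from h import *
s=snap('wrist','w2.png'); plan([.5375,-.007,.15],188.5)
c=w2px(s,[.5375,-.007,.041])[0].astype(int); print(c)
y0,x0=max(c[1]-80,0),max(c[0]-107,0); print('origin',x0,y0)
cv2.imwrite('pics/w2b.png',cv2.resize(s['img'][y0:y0+150,x0:x0+200,::-1],None,fx=4,fy=4,interpolation=cv2.INTER_CUBIC))
E
```

```text
t 2.85 pos [501.2  30.9 193.2] yaw -171.86 j [ 0.45  0.1  -0.41 -0.   -1.06 -0.31] F [-0.7 -0.3  0.2] gap 87.5
turn tool z -0.36 x 1 travel [ 42.9 -30.3  43.1] rows 1 [ 42.88 -30.29  43.13] tilt [-0.001  -0.0003]
[282 143]
origin 175 63
```

View pics/w2b.png

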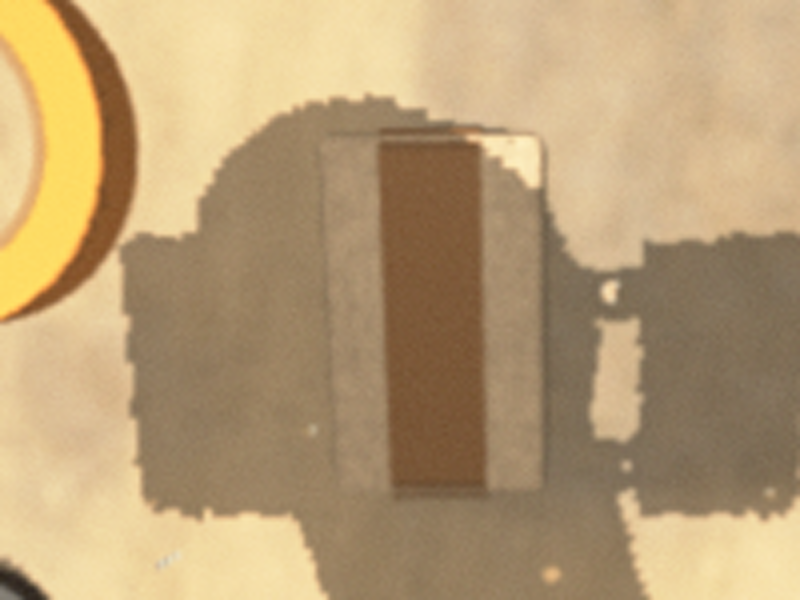

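```bash
python3 - <<'E'
from h import *
s=load('w2.png')
px=(np.array([(322,138),(543,135),(543,490),(335,491)],float)+.5)/4-.5+np.array([175,63])
print(*fitrect(px2w(s,px,.041),1,1)); 
plan([.5375,-.007,.15],188.5)
E
```

```text
[ 0.5371 -0.0081] long dir deg 97.9 from short 98.7 L [53.1 87.3 53.6 87. ]
t 2.85 pos [501.2  30.9 193.2] yaw -171.86 j [ 0.45  0.1  -0.41 -0.   -1.06 -0.31] F [-0.7 -0.3  0.2] gap 87.5
turn tool z -0.36 x 1 travel [ 42.9 -30.3  43.1] rows 1 [ 42.88 -30.29  43.13] tilt [-0.001  -0.0003]
```

```bash
python3 -c "
from h import *
plan([.49,.3,.25],204)"
```

```text
t 2.85 pos [501.2  30.9 193.2] yaw -171.86 j [ 0.45  0.1  -0.41 -0.   -1.06 -0.31] F [-0.7 -0.3  0.2] gap 87.5
turn tool z -15.86 x 2 travel [-250.4  -99.1  -57. ] rows 6 [-41.73 -16.52  -9.5 ] tilt [-0.001  -0.0003]
```

>>> drive_tool([
  {"travel": [0,0,-30],"angular": [0,0,-7.9]},
  {"travel": [0,0,-27],"angular": [0,0,-7.9]},
  {"travel": [-40,-16,0],"angular": [0,0,0]},
  {"travel": [-42,-17,0],"angular": [0,0,0]},
  {"travel": [-42,-17,0],"angular": [0,0,0]},
  {"travel": [-42,-17,0],"angular": [0,0,0]},
  {"travel": [-42,-16,0],"angular": [0,0,0]},
  {"travel": [-42,-16,0],"angular": [0,0,0]},
  {"travel": [0,0,0],"angular": [0,0,0]},
  {"travel": [0,0,0],"angular": [0,0,0]},
  {"travel": [0,0,0],"angular": [0,0,0]},
])

```text
time: 3.95
eef_pos: [0.4903, 0.2985, 0.2506]
orientation: [[0.406, -0.914, -0.0], [-0.914, -0.406, -0.0], [0.0, 0.0, -1.0]]
wrist_force: [-0.0, 0.0, 0.4]
finger_gap: 0.0873
finger_force: 0.0
```

```bash
python3 - <<'E'
from h import *
s=snap('wrist','w3.png'); plan([.5373,-.0076,.1],188.2)
c=w2px(s,[.5271,.2236,.096])[0].astype(int); print(c)
y0,x0=max(c[1]-75,0),max(c[0]-100,0); print('origin',x0,y0)
cv2.imwrite('pics/w3b.png',cv2.resize(s['img'][y0:y0+150,x0:x0+200,::-1],None,fx=4,fy=4,interpolation=cv2.INTER_CUBIC))
E
```

```text
t 4.0 pos [490.5 298.4 250.8] yaw -156.07 j [ 0.89  0.18 -0.18  0.   -1.21 -0.47] F [-0.4  0.4 -0.6] gap 87.7
turn tool z 15.73 x 2 travel [309.6  -2.7 150.8] rows 7 [44.22 -0.38 21.54] tilt [0.0001 0.0001]
[309 101]
origin 209 26
```

View pics/w3b.png

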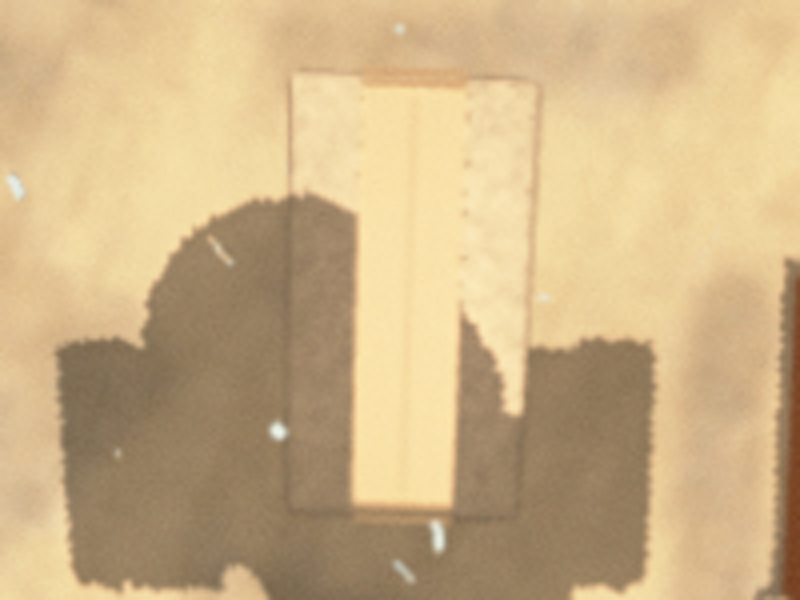

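```bash
python3 - <<'E'
from h import *
s=load('w3.png')
px=(np.array([(292,73),(539,83),(518,517),(288,511)],float)+.5)/4-.5+np.array([209,26])
print(*fitrect(px2w(s,px,.096),1,1))
tape=(np.array([(362,80),(467,84),(455,510),(352,508)],float)+.5)/4-.5+np.array([209,26])
print(*fitrect(px2w(s,tape,.096),1,1))
E
```

```text
[0.5262 0.2234] long dir deg 112.2 from short 112.2 L [ 57.7 101.7  58.2 102.4]
[0.5263 0.2233] long dir deg 112.4 from short 112.5 L [ 24.5  99.7  26.  100.1]
```

>>> drive_tool([
  {"travel": [0,0,0],"angular": [0,0,7.9]},
  {"travel": [0,0,0],"angular": [0,0,7.8]},
  {"travel": [40,0,0],"angular": [0,0,0]},
  {"travel": [45,0,0],"angular": [0,0,0]},
  {"travel": [45,0,0],"angular": [0,0,0]},
  {"travel": [45,0,0],"angular": [0,0,0]},
  {"travel": [45,-1,20],"angular": [0,0,0]},
  {"travel": [45,-1,40],"angular": [0,0,0]},
  {"travel": [45,-1,40],"angular": [0,0,0]},
  {"travel": [0,0,40],"angular": [0,0,0]},
  {"travel": [0,0,0],"angular": [0,0,0]},
  {"travel": [0,0,0],"angular": [0,0,0]},
])

```text
time: 5.2
eef_pos: [0.5357, 0.0077, 0.1249]
orientation: [[0.144, -0.99, -0.0], [-0.99, -0.144, -0.001], [0.001, 0.001, -1.0]]
wrist_force: [0.4, 0.2, 0.6]
finger_gap: 0.0873
finger_force: 0.0
```

```bash
python3 -c "
from h import *
plan([.5372,-.0078,.014],188.2)"
```

```text
t 5.2 pos [535.7   7.7 124.9] yaw -171.73 j [ 0.38  0.22 -0.43  0.   -0.92 -0.24] F [0.4 0.2 0.6] gap 87.3
turn tool z 0.07 x 1 travel [ 15.5   0.7 110.9] rows 3 [ 5.17  0.23 36.98] tilt [-0.0005 -0.0008]
```

>>> drive_tool([
  {"travel": [15,1,20],"angular": [0,0,0]},
  {"travel": [0,0,30],"angular": [0,0,0]},
  {"travel": [0,0,30],"angular": [0,0,0]},
  {"travel": [0,0,20],"angular": [0,0,0]},
  {"travel": [0,0,11],"angular": [0,0,0]},
  {"travel": [0,0,0],"angular": [0,0,0]},
  {"travel": [0,0,0],"angular": [0,0,0]},
])

```text
time: 5.9
eef_pos: [0.5383, -0.0056, 0.0148]
orientation: [[0.146, -0.989, 0.002], [-0.989, -0.146, 0.001], [-0.0, -0.002, -1.0]]
wrist_force: [-0.5, 0.3, 0.9]
finger_gap: 0.0879
finger_force: 0.0
```

>>> drive_tool([
  {"travel": [0,0,0],"angular": [0,0,0]},
  {"travel": [0,0,0],"angular": [0,0,0]},
  {"travel": [0,0,0],"angular": [0,0,0]},
  {"travel": [0,0,0],"angular": [0,0,0]},
  {"travel": [0,0,0],"angular": [0,0,0]},
  {"travel": [0,0,0],"angular": [0,0,0]},
], gripper=40)

```text
time: 6.5
eef_pos: [0.5371, -0.0063, 0.0133]
orientation: [[0.145, -0.989, 0.0], [-0.989, -0.145, 0.0], [0.0, -0.0, -1.0]]
wrist_force: [-1.4, 0.5, 3.4]
finger_gap: 0.0552
finger_force: 30.0
```

```bash
python3 -c "
from h import *
plan([.5265,.2235,.160],202.3)"
```

```text
t 6.5 pos [537.1  -6.3  13.3] yaw -171.66 j [ 0.35  0.37 -0.54  0.   -0.65 -0.21] F [-1.4  0.5  3.4] gap 55.2
turn tool z -13.96 x 2 travel [-216.6  -77.4 -146.6] rows 5 [-43.33 -15.48 -29.33] tilt [0.0003 0.    ]
```

>>> drive_tool([
  {"travel": [0,0,-15],"angular": [0,0,0]},
  {"travel": [0,0,-30],"angular": [0,0,0]},
  {"travel": [0,0,-40],"angular": [0,0,0]},
  {"travel": [0,0,-40],"angular": [0,0,0]},
  {"travel": [0,0,-25],"angular": [0,0,0]},
  {"travel": [0,0,0],"angular": [0,0,-5]},
  {"travel": [0,0,0],"angular": [0,0,-5]},
  {"travel": [0,0,0],"angular": [0,0,-4]},
  {"travel": [0,0,0],"angular": [0,0,0]},
])

```text
time: 7.4
eef_pos: [0.5365, -0.0064, 0.1627]
orientation: [[0.381, -0.925, -0.001], [-0.925, -0.381, -0.0], [-0.0, 0.001, -1.0]]
wrist_force: [-0.3, -0.5, -0.7]
finger_gap: 0.0553
finger_force: 30.0
```

```bash
python3 -c "
from h import *
plan([.5259,.2249,.160],202.3)"
```

```text
t 7.4 pos [536.5  -6.4 162.7] yaw -157.62 j [ 0.35  0.18 -0.38 -0.   -1.    0.04] F [-0.3 -0.5 -0.7] gap 55.3
turn tool z 0.08 x 1 travel [-218.   -77.9    2.8] rows 5 [-43.6  -15.58   0.55] tilt [-0.0008 -0.    ]
```

>>> drive_tool([
  {"travel": [-20,-7,0],"angular": [0,0,0]},
  {"travel": [-35,-13,0],"angular": [0,0,0]},
  {"travel": [-40,-14,0],"angular": [0,0,0]},
  {"travel": [-40,-14,0],"angular": [0,0,0]},
  {"travel": [-35,-13,0],"angular": [0,0,0]},
  {"travel": [-28,-10,0],"angular": [0,0,0]},
  {"travel": [-15,-5,0],"angular": [0,0,0]},
  {"travel": [-5,-2,0],"angular": [0,0,0]},
  {"travel": [0,0,10],"angular": [0,0,0]},
  {"travel": [0,0,10],"angular": [0,0,0]},
  {"travel": [0,0,0],"angular": [0,0,0]},
  {"travel": [0,0,0],"angular": [0,0,0]},
])

```text
time: 8.6
eef_pos: [0.5261, 0.2238, 0.1425]
orientation: [[0.379, -0.925, -0.001], [-0.925, -0.379, -0.001], [0.001, 0.001, -1.0]]
wrist_force: [0.7, 0.7, -1.5]
finger_gap: 0.0555
finger_force: 30.0
```

```bash
python3 -c "
from h import *
plan([.5259,.2249,.110],202.3)"
```

```text
t 8.6 pos [526.1 223.8 142.5] yaw -157.74 j [ 0.74  0.26 -0.33  0.   -0.98 -0.36] F [ 0.7  0.7 -1.5] gap 55.5
turn tool z -0.04 x 1 travel [-1.1 -0.2 32.5] rows 1 [-1.11 -0.23 32.52] tilt [-0.001 -0.001]
```

>>> drive_tool([
  {"travel": [-1,0,10],"angular": [0,0,0]},
  {"travel": [0,0,10],"angular": [0,0,0]},
  {"travel": [0,0,7],"angular": [0,0,0]},
  {"travel": [0,0,3],"angular": [0,0,0]},
  {"travel": [0,0,1],"angular": [0,0,0]},
  {"travel": [0,0,0],"angular": [0,0,0]},
  {"travel": [0,0,1],"angular": [0,0,0]},
  {"travel": [0,0,0],"angular": [0,0,0]},
  {"travel": [0,0,0],"angular": [0,0,0]},
])

```text
time: 9.5
eef_pos: [0.526, 0.226, 0.1113]
orientation: [[0.38, -0.925, 0.0], [-0.925, -0.38, 0.0], [-0.0, -0.0, -1.0]]
wrist_force: [0.8, 0.0, -0.5]
finger_gap: 0.0552
finger_force: 30.0
```

```bash
python3 -c "
from h import *
plan([.5259,.2249,.110],202.3)"
```

```text
t 9.5 pos [526.  226.  111.3] yaw -157.66 j [ 0.75  0.29 -0.37 -0.   -0.91 -0.36] F [ 0.8  0.  -0.5] gap 55.2
turn tool z 0.04 x 1 travel [1.  0.5 1.3] rows 1 [0.98 0.47 1.32] tilt [0.0003 0.0003]
```

>>> drive_tool([
  {"travel": [0.5,0,1],"angular": [0,0,0]},
  {"travel": [0,0,0],"angular": [0,0,0]},
  {"travel": [0,0,0],"angular": [0,0,0]},
])

```text
time: 9.8
eef_pos: [0.5261, 0.2254, 0.1101]
orientation: [[0.38, -0.925, -0.0], [-0.925, -0.38, -0.0], [0.0, 0.0, -1.0]]
wrist_force: [0.2, -0.1, -1.5]
finger_gap: 0.0553
finger_force: 30.0
```

>>> drive_tool([
  {"travel": [0,0,1],"angular": [0,0,0]},
  {"travel": [0,0,0],"angular": [0,0,0]},
  {"travel": [0,0,0],"angular": [0,0,0]},
])

```text
time: 10.1
eef_pos: [0.5261, 0.2254, 0.109]
orientation: [[0.38, -0.925, -0.0], [-0.925, -0.38, -0.0], [0.0, 0.0, -1.0]]
wrist_force: [0.3, -0.7, -1.3]
finger_gap: 0.0554
finger_force: 30.0
```

Not touching yet (force unchanged).

>>> drive_tool([
  {"travel": [0,0,0.7],"angular": [0,0,0]},
  {"travel": [0,0,0],"angular": [0,0,0]},
  {"travel": [0,0,0],"angular": [0,0,0]},
])

```text
time: 10.4
eef_pos: [0.5262, 0.2255, 0.1085]
orientation: [[0.38, -0.925, 0.0], [-0.925, -0.38, 0.0], [-0.0, -0.0, -1.0]]
wrist_force: [0.6, 0.2, -1.2]
finger_gap: 0.0549
finger_force: 30.0
```

```bash
python3 -c "
from h import *
plan([.5259,.2249,.110],202.3)
s=snapshot('scene')"
```

```text
t 10.4 pos [526.2 225.5 108.5] yaw -157.66 j [ 0.75  0.3  -0.37  0.   -0.9  -0.36] F [ 0.6  0.2 -1.2] gap 54.9
turn tool z 0.04 x 1 travel [ 0.4  0.5 -1.5] rows 1 [ 0.45  0.5  -1.51] tilt [0.0002 0.0002]
```

>>> drive_tool([
  {"travel": [0.5,0.5,0.7],"angular": [0,0,0]},
  {"travel": [0,0,0],"angular": [0,0,0]},
  {"travel": [0,0,0],"angular": [0,0,0]},
])

```text
time: 10.75
eef_pos: [0.5262, 0.2255, 0.1085]
orientation: [[0.38, -0.925, 0.001], [-0.925, -0.38, 0.001], [-0.001, -0.002, -1.0]]
wrist_force: [-2.1, 2.4, 5.0]
finger_gap: 0.0553
finger_force: 30.0
```

>>> drive_tool([
  {"travel": [0,0,0.7],"angular": [0,0,0]},
  {"travel": [0,0,0],"angular": [0,0,0]},
  {"travel": [0,0,0],"angular": [0,0,0]},
])

```text
time: 11.05
eef_pos: [0.5262, 0.2255, 0.1085]
orientation: [[0.38, -0.925, 0.001], [-0.925, -0.38, 0.001], [-0.001, -0.002, -1.0]]
wrist_force: [-3.8, 2.2, 12.2]
finger_gap: 0.0553
finger_force: 30.0
```

>>> drive_tool([
  {"travel": [0,0,-1],"angular": [0,0,0]},
  {"travel": [0,0,0],"angular": [0,0,0]},
  {"travel": [0,0,0],"angular": [0,0,0]},
])

```text
time: 11.35
eef_pos: [0.526, 0.225, 0.1085]
orientation: [[0.38, -0.925, 0.001], [-0.925, -0.38, 0.0], [-0.0, -0.001, -1.0]]
wrist_force: [-2.6, 1.8, 6.0]
finger_gap: 0.055
finger_force: 30.0
```

>>> drive_tool([
  {"travel": [0,0,0],"angular": [0,0,0]},
  {"travel": [0,0,0],"angular": [0,0,0]},
  {"travel": [0,0,0],"angular": [0,0,0]},
  {"travel": [0,0,0],"angular": [0,0,0]},
  {"travel": [0,0,-10],"angular": [0,0,0]},
  {"travel": [0,0,-30],"angular": [0,0,0]},
  {"travel": [0,0,-40],"angular": [0,0,0]},
  {"travel": [0,0,-40],"angular": [0,0,0]},
  {"travel": [0,0,-40],"angular": [0,0,0]},
  {"travel": [0,0,-20],"angular": [0,0,0]},
], gripper=75)

```text
time: 12.35
eef_pos: [0.5269, 0.2251, 0.2931]
orientation: [[0.38, -0.925, 0.005], [-0.925, -0.38, 0.003], [-0.001, -0.006, -1.0]]
wrist_force: [-0.3, 0.2, -0.4]
finger_gap: 0.0751
finger_force: 0.0
```

```bash
python3 -c "
from h import *
plan([.49,.30,.29],202.3)"
```

```text
t 12.35 pos [526.9 225.1 293.1] yaw -157.64 j [ 0.75  0.15 -0.12  0.   -1.3  -0.36] F [-0.3  0.2 -0.4] gap 75.1
turn tool z 0.06 x 1 travel [-83.3   5.7   3.1] rows 2 [-41.63   2.87   1.57] tilt [0.0051 0.003 ]
```

>>> drive_tool([
  {"travel": [-40,0,0],"angular": [0,0,0]},
  {"travel": [-43,5,0],"angular": [0,0,0]},
  {"travel": [0,0,0],"angular": [0,0,0]},
  {"travel": [0,0,0],"angular": [0,0,0]},
  {"travel": [0,0,0],"angular": [0,0,0]},
])

```text
time: 12.85
eef_pos: [0.4897, 0.2993, 0.2884]
orientation: [[0.38, -0.925, 0.0], [-0.925, -0.38, 0.0], [0.0, -0.0, -1.0]]
wrist_force: [-0.8, 0.5, 0.3]
finger_gap: 0.0748
finger_force: 0.0
```

```bash
python3 - <<'E'
from h import *
s=snap('wrist','w4.png'); plan([.5,.2,.3],202.3)
c=w2px(s,[.5265,.2235,.137])[0].astype(int); print(c)
y0,x0=max(c[1]-75,0),max(c[0]-100,0); print('origin',x0,y0)
cv2.imwrite('pics/w4b.png',cv2.resize(s['img'][y0:y0+150,x0:x0+200,::-1],None,fx=4,fy=4,interpolation=cv2.INTER_CUBIC))
E
```

```text
t 12.9 pos [489.9 299.1 288.3] yaw -157.69 j [ 0.89  0.16 -0.12  0.   -1.29 -0.5 ] F [ 0.9  0.4 -0.3] gap 75.5
turn tool z 0.01 x 1 travel [ 95.5  28.2 -11.7] rows 3 [31.83  9.42 -3.9 ] tilt [0.0002 0.    ]
[307 100]
origin 207 25
```

View pics/w4b.png

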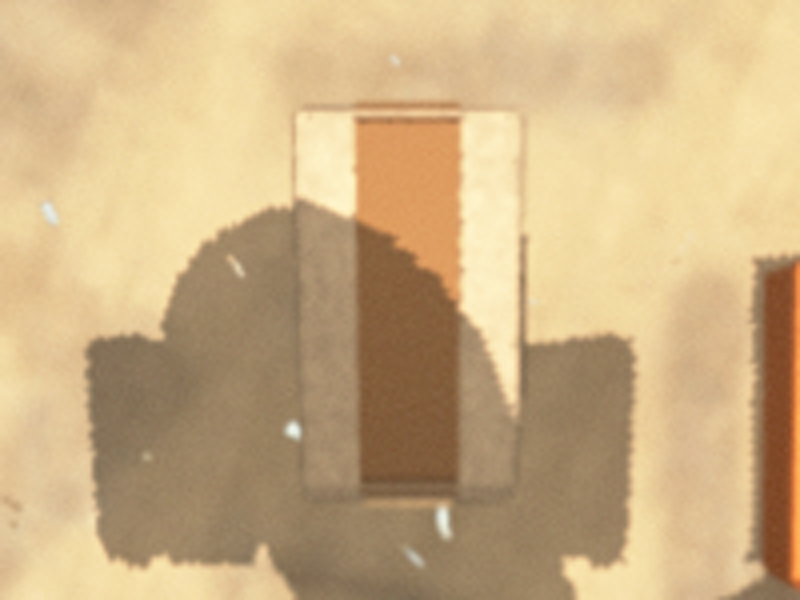

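```bash
python3 - <<'E'
from h import *
s=load('w4.png'); o=np.array([207,25])
f=lambda C:(np.array(C,float)+.5)/4-.5+o
print(*fitrect(px2w(s,f([(296,112),(522,114),(516,486),(303,484)]),.137),1,1))
print(*fitrect(px2w(s,f([(355,119),(462,119),(460,481),(360,479)]),.137),1,1))
def rect(c,yaw,a,b,z):
    y=np.radians(yaw);l=np.array([np.cos(y),np.sin(y)]);h=np.array([l[1],-l[0]])
    return [[*(np.array(c)+i*a/2*h+j*b/2*l),z] for i,j in((-1,-1),(1,-1),(1,1),(-1,1))]
for n,r in [('mid',rect((.5265,.2235),112.3,.058,.102,.096)),('loose',rect((.5265,.2235),112.3,.0535,.087,.137))]:
    print(n,((w2px(s,r)-o+.5)*4-.5).round(0).tolist())
E
```

```text
[0.5255 0.2234] long dir deg 112.3 from short 111.9 L [52.5 86.  53.  86. ]
[0.5255 0.2234] long dir deg 112.5 from short 111.8 L [24.9 83.7 24.8 83.2]
mid [[518.0, 110.0], [298.0, 109.0], [306.0, 498.0], [511.0, 499.0]]
loose [[520.0, 110.0], [290.0, 109.0], [298.0, 486.0], [513.0, 486.0]]
```

>>> drive_tool([
  {"travel": [0,0,0],"angular": [0,0,7]},
  {"travel": [0,0,0],"angular": [0,0,7.2]},
  {"travel": [0,0,0],"angular": [0,0,7.2]},
  {"travel": [0,0,0],"angular": [0,0,7.2]},
  {"travel": [0,0,0],"angular": [0,0,7.2]},
], gripper=60)

```text
time: 13.4
eef_pos: [0.4902, 0.2986, 0.2881]
orientation: [[-0.239, -0.971, -0.0], [-0.971, 0.239, -0.0], [0.0, -0.0, -1.0]]
wrist_force: [0.5, 0.1, -0.6]
finger_gap: 0.0604
finger_force: 0.0
```

```bash
python3 -c "
from h import *
plan([.56,-.10,.25],166)"
```

```text
t 13.4 pos [490.2 298.6 288.1] yaw 166.15 j [ 0.89  0.16 -0.12  0.   -1.29 -1.13] F [ 0.5  0.1 -0.6] gap 60.4
turn tool z 0.15 x 1 travel [ 369.8 -164.2   38.2] rows 9 [ 41.09 -18.24   4.24] tilt [-0.     -0.0002]
```

>>> drive_tool([
  {"travel": [25,-11,0],"angular": [0,0,0]},
  {"travel": [40,-18,0],"angular": [0,0,0]},
  {"travel": [43,-19,0],"angular": [0,0,0]},
  {"travel": [43,-19,0],"angular": [0,0,0]},
  {"travel": [43,-19,0],"angular": [0,0,0]},
  {"travel": [43,-19,0],"angular": [0,0,0]},
  {"travel": [43,-19,10],"angular": [0,0,0]},
  {"travel": [40,-18,10],"angular": [0,0,0]},
  {"travel": [30,-13,10],"angular": [0,0,0]},
  {"travel": [20,-9,8],"angular": [0,0,0]},
  {"travel": [0,0,0],"angular": [0,0,0]},
  {"travel": [0,0,0],"angular": [0,0,0]},
])

```text
time: 14.6
eef_pos: [0.5627, -0.0998, 0.2498]
orientation: [[-0.235, -0.972, -0.001], [-0.972, 0.235, -0.0], [0.0, 0.001, -1.0]]
wrist_force: [-0.0, -0.1, 0.6]
finger_gap: 0.0602
finger_force: 0.0
```

```bash
python3 - <<'E'
from h import *
s=snap('wrist','w5.png'); plan([.5388,-.183,.25],166)
c=w2px(s,[.535,-.19,.05])[0].astype(int); print(c)
y0,x0=max(c[1]-75,0),max(c[0]-100,0); print('origin',x0,y0)
cv2.imwrite('pics/w5b.png',cv2.resize(s['img'][y0:y0+150,x0:x0+200,::-1],None,fx=4,fy=4,interpolation=cv2.INTER_CUBIC))
E
```

```text
t 14.65 pos [562.9 -99.  250.2] yaw 166.46 j [ 0.17  0.17 -0.19  0.   -1.21 -0.4 ] F [ 0.7 -0.4 -0. ] gap 60.0
turn tool z 0.46 x 1 travel [87.3  3.1  0.2] rows 2 [43.66  1.54  0.12] tilt [ 0.0001 -0.0001]
[318  93]
origin 218 18
```

View pics/w5b.png

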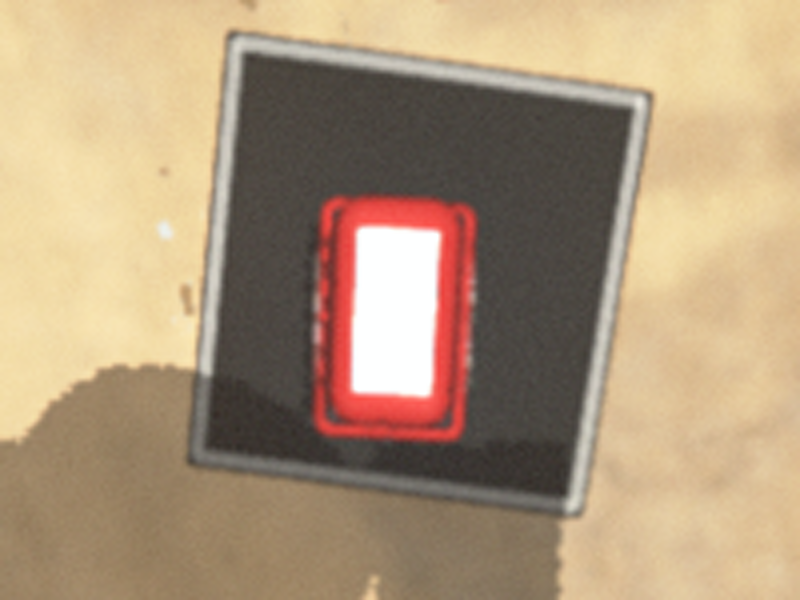

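```bash
python3 - <<'E'
from h import *
s=load('w5.png'); o=np.array([218,18])
f=lambda C:(np.array(C,float)+.5)/4-.5+o
print('mat',*fitrect(px2w(s,f([(231,33),(652,93),(579,517),(190,463)]),.004),1,1))
print('grip',*fitrect(px2w(s,f([(338,200),(460,203),(450,423),(330,420)]),.112),1,1))
print('block',*fitrect(px2w(s,f([(323,198),(477,203),(463,440),(315,436)]),.074),1,1))
im=s['img'].astype(int); m=(im.min(2)>150); m[:60]=0;m[122:]=0;m[:,:298]=0;m[:,335:]=0
def pca(m,z,n):
    v,u=np.nonzero(m);P=px2w(s,np.c_[u,v],z)[:,:2];(c,wh,a)=cv2.minAreaRect((P*1000).astype(np.float32))
    w,V=np.linalg.eigh(np.cov(P.T));l=V[:,1];print(n,len(u),P.mean(0).round(4),'yaw',(np.degrees(np.arctan2(l[1],l[0]))%180).round(1),'ext',(np.sqrt(12*w)*1000).round(1))
pca(m,.112,'label')
r=(im[:,:,0]>1.8*im[:,:,1])&(im[:,:,0]>80); r[:60]=0;r[135:]=0;r[:,:290]=0;r[:,345:]=0
pca(r|m,.09,'red+label')
E
```

```text
mat [ 0.5299 -0.1978] long dir deg 68.8 from short 68.9 L [127.5 128.6 127.  127.6]
grip [ 0.5398 -0.1847] long dir deg 74.1 from short 75.1 L [27.4 48.4 28.  48.3]
block [ 0.5395 -0.1847] long dir deg 73.8 from short 74.9 L [39.  59.  39.1 59.2]
label 884 [ 0.5396 -0.1852] yaw 74.2 ext [19.1 37. ]
red+label 2259 [ 0.5398 -0.1848] yaw 74.0 ext [37.1 57.2]
```

>>> drive_tool([
  {"travel": [0,0,0],"angular": [0,0,2.3]},
  {"travel": [20,0,10],"angular": [0,0,0]},
  {"travel": [30,1,20],"angular": [0,0,0]},
  {"travel": [25,1,30],"angular": [0,0,0]},
  {"travel": [12,0,30],"angular": [0,0,0]},
  {"travel": [0,0,10],"angular": [0,0,0]},
  {"travel": [0,0,0],"angular": [0,0,0]},
  {"travel": [0,0,0],"angular": [0,0,0]},
  {"travel": [0,0,0],"angular": [0,0,0]},
])

```text
time: 15.55
eef_pos: [0.5388, -0.1808, 0.1518]
orientation: [[-0.27, -0.963, 0.003], [-0.963, 0.27, -0.0], [-0.0, -0.003, -1.0]]
wrist_force: [-0.4, 0.2, 0.9]
finger_gap: 0.0596
finger_force: 0.0
```

```bash
python3 -c "
from h import *
plan([.5396,-.1848,.078],164.1)"
```

```text
t 15.55 pos [ 538.8 -180.8  151.8] yaw 164.32 j [ 0.02  0.24 -0.33  0.   -0.99 -0.29] F [-0.4  0.2  0.9] gap 59.6
turn tool z 0.22 x 1 travel [ 3.6 -1.6 73.8] rows 2 [ 1.82 -0.8  36.88] tilt [ 0.0028 -0.0003]
```

>>> drive_tool([
  {"travel": [3.5,-1.5,10],"angular": [0,0,0.2]},
  {"travel": [0,0,20],"angular": [0,0,0]},
  {"travel": [0,0,20],"angular": [0,0,0]},
  {"travel": [0,0,14],"angular": [0,0,0]},
  {"travel": [0,0,7],"angular": [0,0,0]},
  {"travel": [0,0,3],"angular": [0,0,0]},
  {"travel": [0,0,0],"angular": [0,0,0]},
  {"travel": [0,0,0],"angular": [0,0,0]},
  {"travel": [0,0,0],"angular": [0,0,0]},
])

```text
time: 16.45
eef_pos: [0.5384, -0.1853, 0.0768]
orientation: [[-0.275, -0.961, 0.001], [-0.961, 0.275, -0.0], [-0.0, -0.001, -1.0]]
wrist_force: [0.0, 0.2, -0.8]
finger_gap: 0.0602
finger_force: 0.0
```

```bash
python3 -c "
from h import *
plan([.5396,-.1848,.078],164.1)"
```

```text
t 16.45 pos [ 538.4 -185.3   76.8] yaw 164.04 j [ 0.01  0.33 -0.41  0.   -0.83 -0.29] F [ 0.   0.2 -0.8] gap 60.2
turn tool z -0.06 x 1 travel [-0.8 -1.  -1.2] rows 1 [-0.83 -0.97 -1.23] tilt [ 0.0014 -0.0001]
```

>>> drive_tool([
  {"travel": [-0.5,-0.7,-1],"angular": [0,0,0]},
  {"travel": [0,0,0],"angular": [0,0,0]},
  {"travel": [0,0,0],"angular": [0,0,0]},
])

```text
time: 16.75
eef_pos: [0.5389, -0.185, 0.0773]
orientation: [[-0.275, -0.961, 0.0], [-0.961, 0.275, 0.0], [-0.0, -0.0, -1.0]]
wrist_force: [-1.1, -0.7, -0.3]
finger_gap: 0.0597
finger_force: 0.0
```

>>> drive_tool([
  {"travel": [0,0,0],"angular": [0,0,0]},
  {"travel": [0,0,0],"angular": [0,0,0]},
  {"travel": [0,0,0],"angular": [0,0,0]},
  {"travel": [0,0,0],"angular": [0,0,0]},
  {"travel": [0,0,0],"angular": [0,0,0]},
  {"travel": [0,0,0],"angular": [0,0,0]},
  {"travel": [0,0,0],"angular": [0,0,0]},
], gripper=15)

```text
time: 17.45
eef_pos: [0.5388, -0.185, 0.077]
orientation: [[-0.275, -0.961, 0.0], [-0.961, 0.275, -0.0], [-0.0, -0.0, -1.0]]
wrist_force: [-0.0, -0.5, -0.8]
finger_gap: 0.0327
finger_force: 30.0
```

```bash
python3 -c "
from h import *
plan([.5396,-.1848,.078],164.1)"
```

```text
t 17.45 pos [ 538.8 -185.    77. ] yaw 164.04 j [ 0.01  0.33 -0.41  0.   -0.83 -0.29] F [-0.  -0.5 -0.8] gap 32.7
turn tool z -0.06 x 1 travel [-0.4 -0.7 -1. ] rows 1 [-0.43 -0.68 -0.97] tilt [ 0.0002 -0.    ]
```

>>> drive_tool([
  {"travel": [0,0,-5],"angular": [0,0,0]},
  {"travel": [0,0,-20],"angular": [0,0,0]},
  {"travel": [0,0,-35],"angular": [0,0,0]},
  {"travel": [0,0,-40],"angular": [0,0,0]},
  {"travel": [0,0,-40],"angular": [0,0,0]},
  {"travel": [0,0,-35],"angular": [0,0,0]},
  {"travel": [0,0,-10],"angular": [0,0,-5]},
  {"travel": [0,0,0],"angular": [0,0,-7.5]},
  {"travel": [0,0,0],"angular": [0,0,-7.5]},
  {"travel": [0,0,0],"angular": [0,0,-7.5]},
  {"travel": [0,0,0],"angular": [0,0,-7]},
  {"travel": [0,0,0],"angular": [0,0,-3.7]},
])

```text
time: 18.65
eef_pos: [0.5382, -0.1849, 0.2619]
orientation: [[0.383, -0.924, -0.001], [-0.924, -0.383, 0.0], [-0.001, 0.001, -1.0]]
wrist_force: [0.3, 0.1, -2.3]
finger_gap: 0.0325
finger_force: 30.0
```

```bash
python3 -c "
from h import *
plan([.5257,.2234,.25],202.2)"
```

```text
t 18.65 pos [ 538.2 -184.9  261.9] yaw -157.5 j [ 0.01  0.16 -0.17 -0.   -1.24  0.38] F [ 0.3  0.1 -2.3] gap 32.5
turn tool z 0.3 x 1 travel [-382.8 -142.7   12.1] rows 9 [-42.53 -15.86   1.34] tilt [-0.0008  0.0003]
```

>>> drive_tool([
  {"travel": [-15,-5.5,0],"angular": [0,0,0]},
  {"travel": [-30,-11,0],"angular": [0,0,0]},
  {"travel": [-43,-16,0],"angular": [0,0,0]},
  {"travel": [-43,-16,0],"angular": [0,0,0]},
  {"travel": [-43,-16,0],"angular": [0,0,0]},
  {"travel": [-43,-16,0],"angular": [0,0,0]},
  {"travel": [-43,-16,0],"angular": [0,0,0]},
  {"travel": [-43,-16,0],"angular": [0,0,0]},
  {"travel": [-35,-13,0],"angular": [0,0,0]},
  {"travel": [-25,-10,0],"angular": [0,0,0]},
  {"travel": [-15,-6,0],"angular": [0,0,0]},
  {"travel": [-5,-1,0],"angular": [0,0,0.3]},
])

```text
time: 19.85
eef_pos: [0.5251, 0.2251, 0.2617]
orientation: [[0.374, -0.927, -0.001], [-0.927, -0.374, -0.0], [0.0, 0.001, -1.0]]
wrist_force: [-0.6, -0.7, -1.9]
finger_gap: 0.0326
finger_force: 30.0
```

>>> drive_tool([
  {"travel": [0,0,10],"angular": [0,0,0]},
  {"travel": [0,0,10],"angular": [0,0,0]},
  {"travel": [0,0,0],"angular": [0,0,0]},
  {"travel": [0,0,0],"angular": [0,0,0]},
  {"travel": [0,0,0],"angular": [0,0,0]},
])

```text
time: 20.35
eef_pos: [0.526, 0.2228, 0.2423]
orientation: [[0.373, -0.928, 0.0], [-0.928, -0.373, 0.0], [0.0, -0.0, -1.0]]
wrist_force: [0.7, -0.2, -1.1]
finger_gap: 0.0331
finger_force: 30.0
```

```bash
python3 -c "
from h import *
plan([.5257,.2234,.21],202.2)"
```

```text
t 20.35 pos [526.  222.8 242.3] yaw -158.11 j [ 0.74  0.18 -0.2   0.   -1.19 -0.36] F [ 0.7 -0.2 -1.1] gap 33.1
turn tool z -0.31 x 1 travel [-0.6  0.1 32.3] rows 1 [-0.65  0.09 32.3 ] tilt [0.0004 0.0001]
```

>>> drive_tool([
  {"travel": [-0.5,0,10],"angular": [0,0,-0.3]},
  {"travel": [0,0,10],"angular": [0,0,0]},
  {"travel": [0,0,6],"angular": [0,0,0]},
  {"travel": [0,0,3],"angular": [0,0,0]},
  {"travel": [0,0,1],"angular": [0,0,0]},
  {"travel": [0,0,0],"angular": [0,0,0]},
  {"travel": [0,0,0],"angular": [0,0,0]},
  {"travel": [0,0,0],"angular": [0,0,0]},
])

```text
time: 21.15
eef_pos: [0.5257, 0.224, 0.2124]
orientation: [[0.378, -0.926, 0.001], [-0.926, -0.378, 0.0], [-0.0, -0.001, -1.0]]
wrist_force: [0.1, 0.9, -1.5]
finger_gap: 0.0329
finger_force: 30.0
```

```bash
python3 -c "
from h import *
plan([.5257,.2234,.2095],202.2)"
```

```text
t 21.15 pos [525.7 224.  212.4] yaw -157.76 j [ 0.75  0.2  -0.24  0.   -1.13 -0.36] F [ 0.1  0.9 -1.5] gap 32.9
turn tool z 0.04 x 1 travel [0.6 0.2 2.9] rows 1 [0.59 0.21 2.87] tilt [0.0005 0.0004]
```

>>> drive_tool([
  {"travel": [0.5,0,1],"angular": [0,0,0]},
  {"travel": [0,0,1],"angular": [0,0,0]},
  {"travel": [0,0,1],"angular": [0,0,0]},
  {"travel": [0,0,0],"angular": [0,0,0]},
  {"travel": [0,0,0],"angular": [0,0,0]},
  {"travel": [0,0,0],"angular": [0,0,0]},
])

```text
time: 21.75
eef_pos: [0.5257, 0.2234, 0.209]
orientation: [[0.378, -0.926, 0.0], [-0.926, -0.378, -0.0], [0.0, -0.0, -1.0]]
wrist_force: [0.9, 0.6, -1.7]
finger_gap: 0.0329
finger_force: 30.0
```

>>> drive_tool([
  {"travel": [0,0,1],"angular": [0,0,0]},
  {"travel": [0,0,1],"angular": [0,0,0]},
  {"travel": [0,0,0],"angular": [0,0,0]},
  {"travel": [0,0,0],"angular": [0,0,0]},
  {"travel": [0,0,0],"angular": [0,0,0]},
])

```text
time: 22.25
eef_pos: [0.526, 0.2236, 0.2075]
orientation: [[0.379, -0.926, 0.001], [-0.926, -0.379, 0.0], [-0.0, -0.001, -1.0]]
wrist_force: [0.5, -0.3, 4.4]
finger_gap: 0.033
finger_force: 30.0
```

Contact; now press in stages.

>>> drive_tool([
  {"travel": [0,0,2],"angular": [0,0,0]},
  {"travel": [0,0,2],"angular": [0,0,0]},
  {"travel": [0,0,2],"angular": [0,0,0]},
  {"travel": [0,0,2],"angular": [0,0,0]},
  {"travel": [0,0,2],"angular": [0,0,0]},
  {"travel": [0,0,0],"angular": [0,0,0]},
  {"travel": [0,0,0],"angular": [0,0,0]},
])

```text
time: 22.95
eef_pos: [0.5263, 0.2236, 0.1976]
orientation: [[0.379, -0.926, 0.001], [-0.926, -0.379, 0.0], [0.0, -0.002, -1.0]]
wrist_force: [-0.0, -0.5, 8.0]
finger_gap: 0.0325
finger_force: 30.0
```

>>> drive_tool([
  {"travel": [0,0,1],"angular": [0,0,0]},
  {"travel": [0,0,1],"angular": [0,0,0]},
  {"travel": [0,0,1],"angular": [0,0,0]},
  {"travel": [0,0,0],"angular": [0,0,0]},
  {"travel": [0,0,0],"angular": [0,0,0]},
])

```text
time: 23.45
eef_pos: [0.5264, 0.2237, 0.1949]
orientation: [[0.379, -0.925, 0.002], [-0.925, -0.379, 0.001], [0.0, -0.002, -1.0]]
wrist_force: [0.2, 0.0, 8.4]
finger_gap: 0.0329
finger_force: 30.0
```

>>> drive_tool([
  {"travel": [0,0,1],"angular": [0,0,0]},
  {"travel": [0,0,0],"angular": [0,0,0]},
  {"travel": [0,0,0],"angular": [0,0,0]},
])

```text
time: 23.75
eef_pos: [0.5264, 0.2237, 0.194]
orientation: [[0.379, -0.925, 0.002], [-0.925, -0.379, 0.001], [0.0, -0.002, -1.0]]
wrist_force: [-0.2, 0.3, 8.5]
finger_gap: 0.0328
finger_force: 30.0
```

>>> drive_tool([
  {"travel": [0,0,1],"angular": [0,0,0]},
  {"travel": [0,0,0],"angular": [0,0,0]},
  {"travel": [0,0,0],"angular": [0,0,0]},
])

```text
time: 24.05
eef_pos: [0.5267, 0.2238, 0.1938]
orientation: [[0.379, -0.925, 0.003], [-0.925, -0.379, 0.001], [0.0, -0.003, -1.0]]
wrist_force: [-1.3, -0.7, 13.5]
finger_gap: 0.0329
finger_force: 30.0
```

>>> drive_tool([
  {"travel": [0,0,0.7],"angular": [0,0,0]},
  {"travel": [0,0,0],"angular": [0,0,0]},
  {"travel": [0,0,0],"angular": [0,0,0]},
  {"travel": [0,0,0],"angular": [0,0,0]},
  {"travel": [0,0,0],"angular": [0,0,0]},
  {"travel": [0,0,0],"angular": [0,0,0]},
  {"travel": [0,0,0],"angular": [0,0,0]},
  {"travel": [0,0,0],"angular": [0,0,0]},
  {"travel": [0,0,0],"angular": [0,0,0]},
  {"travel": [0,0,0],"angular": [0,0,0]},
  {"travel": [0,0,0],"angular": [0,0,0]},
  {"travel": [0,0,0],"angular": [0,0,0]},
])

```text
time: 25.25
eef_pos: [0.5268, 0.2238, 0.1937]
orientation: [[0.379, -0.925, 0.003], [-0.925, -0.379, 0.001], [0.0, -0.003, -1.0]]
wrist_force: [-2.8, -1.0, 17.9]
finger_gap: 0.0326
finger_force: 30.0
```

>>> drive_tool([
  {"travel": [0,0,-2],"angular": [0,0,0]},
  {"travel": [0,0,-3],"angular": [0,0,0]},
  {"travel": [0,0,-3],"angular": [0,0,0]},
  {"travel": [0,0,-3],"angular": [0,0,0]},
  {"travel": [0,0,-3],"angular": [0,0,0]},
  {"travel": [0,0,-2],"angular": [0,0,0]},
  {"travel": [0,0,0],"angular": [0,0,0]},
  {"travel": [0,0,0],"angular": [0,0,0]},
])

```text
time: 26.05
eef_pos: [0.5258, 0.2235, 0.2072]
orientation: [[0.378, -0.926, 0.0], [-0.926, -0.378, 0.0], [-0.0, -0.0, -1.0]]
wrist_force: [1.4, 0.3, 4.1]
finger_gap: 0.0329
finger_force: 30.0
```

>>> drive_tool([
  {"travel": [0,0,-2],"angular": [0,0,0]},
  {"travel": [0,0,-3],"angular": [0,0,0]},
  {"travel": [0,0,-15],"angular": [0,0,0]},
  {"travel": [0,0,-25],"angular": [0,0,0]},
  {"travel": [0,0,-15],"angular": [0,0,0]},
  {"travel": [0,0,0],"angular": [0,0,5.5]},
  {"travel": [0,0,0],"angular": [0,0,7.5]},
  {"travel": [0,0,0],"angular": [0,0,7.5]},
  {"travel": [0,0,0],"angular": [0,0,7.5]},
  {"travel": [0,0,0],"angular": [0,0,7.5]},
  {"travel": [0,0,0],"angular": [0,0,5]},
  {"travel": [0,0,0],"angular": [0,0,3]},
])

```text
time: 27.25
eef_pos: [0.5248, 0.2231, 0.2663]
orientation: [[-0.366, -0.931, -0.002], [-0.931, 0.366, -0.001], [0.002, 0.002, -1.0]]
wrist_force: [-0.4, -0.2, -2.6]
finger_gap: 0.0327
finger_force: 30.0
```

```bash
python3 -c "
from h import *
plan([.5299,-.1976,.26],158.8)"
```

```text
t 27.25 pos [524.8 223.1 266.3] yaw 158.52 j [ 0.74  0.16 -0.16 -0.   -1.25 -1.12] F [-0.4 -0.2 -2.6] gap 32.7
turn tool z -0.28 x 1 travel [ 390.4 -156.9    6.6] rows 9 [ 43.38 -17.43   0.74] tilt [-0.0023 -0.0009]
```

>>> drive_tool([
  {"travel": [15,-6,0],"angular": [0,0,0]},
  {"travel": [30,-12,0],"angular": [0,0,0]},
  {"travel": [42,-17,0],"angular": [0,0,0]},
  {"travel": [43,-17,0],"angular": [0,0,0]},
  {"travel": [43,-17,0],"angular": [0,0,0]},
  {"travel": [43,-17,0],"angular": [0,0,0]},
  {"travel": [43,-17,0],"angular": [0,0,0]},
  {"travel": [43,-17,0],"angular": [0,0,0]},
  {"travel": [40,-16,0],"angular": [0,0,0]},
  {"travel": [28,-12,0],"angular": [0,0,0]},
  {"travel": [15,-6,0],"angular": [0,0,0]},
  {"travel": [5,-3,0],"angular": [0,0,0]},
])

```text
time: 28.45
eef_pos: [0.5293, -0.1989, 0.2665]
orientation: [[-0.364, -0.931, -0.002], [-0.931, 0.364, 0.0], [0.0, 0.002, -1.0]]
wrist_force: [0.1, -0.0, -1.7]
finger_gap: 0.0329
finger_force: 30.0
```

>>> drive_tool([
  {"travel": [0,0,20],"angular": [0,0,0]},
  {"travel": [0,0,40],"angular": [0,0,0]},
  {"travel": [0,0,40],"angular": [0,0,0]},
  {"travel": [0,0,30],"angular": [0,0,0]},
  {"travel": [0,0,15],"angular": [0,0,0]},
  {"travel": [0,0,5],"angular": [0,0,0]},
  {"travel": [0,0,0],"angular": [0,0,0]},
  {"travel": [0,0,0],"angular": [0,0,0]},
  {"travel": [0,0,0],"angular": [0,0,0]},
])

```text
time: 29.35
eef_pos: [0.5314, -0.1969, 0.1186]
orientation: [[-0.362, -0.932, 0.002], [-0.932, 0.362, -0.0], [-0.001, -0.002, -1.0]]
wrist_force: [0.6, -0.6, -2.2]
finger_gap: 0.0328
finger_force: 30.0
```

```bash
python3 -c "
from h import *
plan([.5299,-.1976,.077],158.8)"
```

```text
t 29.35 pos [ 531.4 -196.9  118.6] yaw 158.76 j [-0.01  0.28 -0.38  0.   -0.92 -0.36] F [ 0.6 -0.6 -2.2] gap 32.8
turn tool z -0.04 x 1 travel [ 1.2  1.2 41.6] rows 1 [ 1.18  1.22 41.61] tilt [ 0.0022 -0.0002]
```

>>> drive_tool([
  {"travel": [1,1,15],"angular": [0,0,0]},
  {"travel": [0,0,15],"angular": [0,0,0]},
  {"travel": [0,0,6],"angular": [0,0,0]},
  {"travel": [0,0,2],"angular": [0,0,0]},
  {"travel": [0,0,1],"angular": [0,0,0]},
  {"travel": [0,0,0],"angular": [0,0,0]},
  {"travel": [0,0,0],"angular": [0,0,0]},
  {"travel": [0,0,0],"angular": [0,0,0]},
])

```text
time: 30.15
eef_pos: [0.5296, -0.1975, 0.0788]
orientation: [[-0.363, -0.932, 0.001], [-0.932, 0.363, -0.0], [-0.0, -0.001, -1.0]]
wrist_force: [0.1, 0.1, -1.1]
finger_gap: 0.0325
finger_force: 30.0
```

```bash
python3 -c "
from h import *
plan([.5299,-.1976,.077],158.8)"
```

```text
t 30.15 pos [ 529.6 -197.5   78.8] yaw 158.74 j [-0.01  0.32 -0.42  0.   -0.83 -0.36] F [ 0.1  0.1 -1.1] gap 32.5
turn tool z -0.06 x 1 travel [-0.1 -0.3  1.8] rows 1 [-0.05 -0.32  1.77] tilt [ 0.0008 -0.0001]
```

>>> drive_tool([
  {"travel": [0,0,1],"angular": [0,0,0]},
  {"travel": [0,0,0.5],"angular": [0,0,0]},
  {"travel": [0,0,0],"angular": [0,0,0]},
  {"travel": [0,0,0],"angular": [0,0,0]},
])

```text
time: 30.55
eef_pos: [0.5294, -0.1976, 0.077]
orientation: [[-0.363, -0.932, 0.0], [-0.932, 0.363, -0.0], [0.0, -0.0, -1.0]]
wrist_force: [0.7, -0.3, 1.1]
finger_gap: 0.0329
finger_force: 30.0
```

>>> drive_tool([
  {"travel": [0,0,0.7],"angular": [0,0,0]},
  {"travel": [0,0,0],"angular": [0,0,0]},
  {"travel": [0,0,0],"angular": [0,0,0]},
  {"travel": [0,0,0],"angular": [0,0,0]},
])

```text
time: 30.95
eef_pos: [0.5296, -0.1976, 0.0764]
orientation: [[-0.363, -0.932, 0.001], [-0.932, 0.363, -0.0], [-0.0, -0.001, -1.0]]
wrist_force: [0.7, -0.6, 3.8]
finger_gap: 0.0328
finger_force: 30.0
```

Touching the mat. Release, rise, and back off so that both can be seen.

>>> drive_tool([
  {"travel": [0,0,0],"angular": [0,0,0]},
  {"travel": [0,0,0],"angular": [0,0,0]},
  {"travel": [0,0,0],"angular": [0,0,0]},
  {"travel": [0,0,0],"angular": [0,0,0]},
  {"travel": [0,0,-10],"angular": [0,0,0]},
  {"travel": [0,0,-25],"angular": [0,0,0]},
  {"travel": [0,0,-40],"angular": [0,0,0]},
  {"travel": [0,0,-45],"angular": [0,0,0]},
  {"travel": [0,0,-45],"angular": [0,0,0]},
  {"travel": [0,0,-20],"angular": [0,0,0]},
], gripper=60)

```text
time: 31.95
eef_pos: [0.5306, -0.1981, 0.2669]
orientation: [[-0.362, -0.932, 0.007], [-0.932, 0.362, -0.001], [-0.001, -0.007, -1.0]]
wrist_force: [0.2, -0.2, -1.1]
finger_gap: 0.0603
finger_force: 0.0
```

>>> drive_tool([
  {"travel": [-40,0,0],"angular": [0,0,0]},
  {"travel": [-40,0,0],"angular": [0,0,0]},
  {"travel": [0,0,0],"angular": [0,0,0]},
  {"travel": [0,0,0],"angular": [0,0,0]},
])

```text
time: 32.35
eef_pos: [0.5584, -0.1222, 0.2616]
orientation: [[-0.361, -0.933, 0.0], [-0.933, 0.361, 0.0], [-0.0, -0.0, -1.0]]
wrist_force: [0.8, -0.3, -0.7]
finger_gap: 0.0602
finger_force: 0.0
```

```bash
python3 - <<'E'
from h import *
s=snap('wrist','w6.png'); plan([.5388,-.183,.25],166); t=snap('scene','s6.png')
c=w2px(s,[.53,-.198,.02])[0].astype(int); y0,x0=max(c[1]-75,0),max(c[0]-67,0); print('origin',x0,y0)
A=cv2.resize(s['img'][y0:y0+150,x0:x0+134],(402,450),interpolation=cv2.INTER_CUBIC)
B=cv2.resize(t['img'][110:290,250:408],(395,450),interpolation=cv2.INTER_CUBIC)
cv2.imwrite('pics/f.png',np.hstack([A,B])[:,:,::-1])
E
```

```text
t 32.4 pos [ 558.2 -122.8  261.6] yaw 158.79 j [ 0.13  0.17 -0.17  0.   -1.24 -0.5 ] F [ 0.2  1.  -0.4] gap 59.7
turn tool z -7.21 x 1 travel [63.1  4.2 11.6] rows 2 [31.54  2.11  5.78] tilt [ 0.0001 -0.    ]
origin 246 31
```

View pics/f.png

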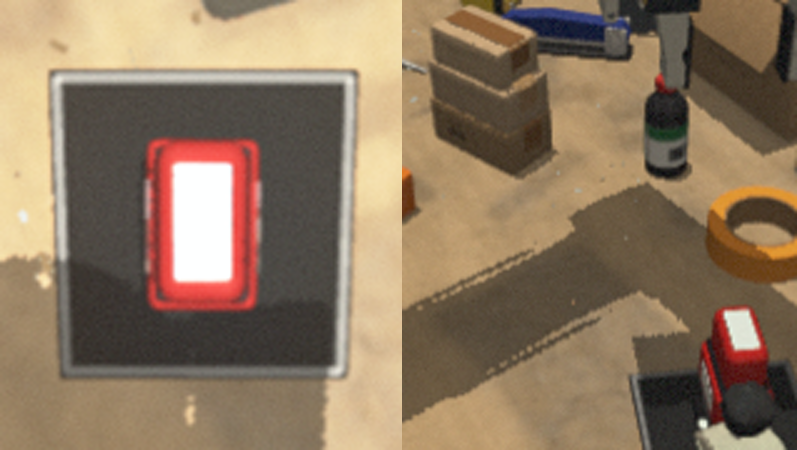

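The wrist crop shows the stamp upright and square in the middle of the mat (stamp at about (203, 224), mat centre at about (206, 223)). The scene crop shows three cartons in line at about (490, 90), with the bottle and roll undisturbed.

```bash
python3 -c "
from rig import arm
print(arm.hand_in())"
```

```text
the job is handed in; nothing more can be done
None
```

The job is handed in at about 32 s, but the hand-in returned no verdict: the loose carton is on the column, its top centre within about 1 mm of the carton below, the stamp was pressed to its stop on top and held for about 1 s, and it is back upright in the middle of its mat; the column looked in line in the last picture but I did not re-measure it.

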